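# Shut off the airbrush line at the bench valve box

## Task

The airbrush is coming off its air line: at the valve box on the scenery bench, slide the aluminium cover along its rails all the way over onto the decked half of the box, then push the lever of the valve that wears the round tag fully round to its shut stop, and leave the box standing open. Push with the fingertips only: do not grip or lift the cover or the levers. Leave the untagged lever open as it is, and do not disturb the models, jars, bottle and screwdriver standing round the box.

Things in the scene. Friction and masses are not known exactly. Their poses are not given: they have to be found in the camera images.
- valve_box: Grey steel air-valve box fixed to the bench, 484 mm long (its y), 168 mm wide (its x), 93 mm high to the top of its aluminium rails. Origin: centre of its underside, on the bench. Its x points from its front (gauge and couplers, facing the robot) to its back, y along it to the left as seen from the robot, z up. Right half: open well under the cover; left half: decked over.
- well (a point): Centre of the mouth of the open well, 85 mm above the bench, at box (x, y) = (0, -118) mm; axes as the box. The well is 144 mm (x) by 228 mm (y) inside. Two like ball valves stand in it, stems at box (18, -174) and (18, -79) mm; either may be the tagged one. Their pipework lies below 56 mm at the stems and 50 mm elsewhere.
- deck (a point): Centre of the decked half, at box (x, y) = (0, 118) mm, at the height on which the cover slides: 85 mm above the bench. Guide rails along both long sides and stops at both ends of the box rise 8 mm above this. Down on the front, couplers stick out 34 mm at box y -174 and -79 mm, a gauge 23 mm at y 75 and a knob 34 mm at y 150 mm; a supply pipe leaves the right end by 37 mm.
- cover: Loose flat aluminium cover plate, 156 mm (x) by 228 mm (y) by 5 mm, 0.35 to 0.7 kg, lying in the rails with 2 mm play either side; it slides along the box's y with a few newtons of friction. Origin: centre of its underside; axes as the box. It starts over the well, origin at box y -118 to -100 mm; right over against the left end stop its origin is at box y +118 mm.
- pull (a point): Middle of the bar of the dark D-pull on the middle of the cover, 31.5 mm above the cover's underside (116.5 mm above the bench, bar from 111 to 122 mm). The bar runs across the box (along x), 104 mm long, 12 mm wide and 11 mm high, on two 12 mm posts at x -44 and +44 mm, with 21 mm free below it.
- tagged_hub (a point): Point on the upright turning axis of the tagged valve, at half height of its lever (63.5 mm above the bench). The tag is a flat round aluminium disc, 36 mm across and 3 mm thick, on top of the hub (68.5 to 71.5 mm above the bench), below the nut; the other valve has none. The cover hides it at the start.
- tagged_end (a point): Outer end of the tagged lever at half height: 62 mm from the hub point. The lever carries a black sleeve from 18 to 62 mm from the axis, 14 mm wide and 11 mm high (58 to 69 mm above the bench).
- lever_tagged (a joint): Angle of the tagged lever: 0 open (lever points to the front of the box, along -x), 1.571 shut against its stop (lever points left along the box, +y). It closes clockwise seen from above. It stays where it is left; turning takes about 0.16 N m, 3 to 5 N at the sleeve. It starts at 0 to 0.2.
- plain_hub (a point): The same point on the axis of the untagged valve, 63.5 mm above the bench. Its lever is the same, without the tag.
- plain_end (a point): Outer end of the untagged lever, 62 mm from its hub point.
- lever_plain (a joint): Angle of the untagged lever, counted in the same way. It starts at 0 to 0.1 and is to stay.
- loco: Bystander: silver model diesel locomotive, 190 by 33 by 50 mm, behind the left half of the box. Origin: centre of its underside.
- tanker: Bystander: green and white model tank lorry, 112 by 30 by 41 mm, behind the right half of the box. Origin: centre of its underside.
- pickup: Bystander: green model pickup, 62 by 24 by 25 mm, in front of the box. Origin: centre of its underside.
- jar_a: Bystander: paint jar, 36 mm across, 46 mm high, at the right end of the box. Origin: centre of its underside.
- jar_b: Bystander: second paint jar of that size, at the front right corner of the box. Origin: centre of its underside.
- glue: Bystander: yellow glue bottle, 38 mm across, 105 mm high, at the left end of the box. Origin: centre of its underside.
- tree: Bystander: model tree, about 70 mm across, 105 mm high, behind the right end of the box. Origin: centre of its foot.
- driver: Bystander: screwdriver, 150 mm long, lying in front of the left half of the box. Origin: middle of its underside.

How it is judged:
By the outcome, as a careful person would: the job done as asked, in the order asked, and still so for the second after the job is handed in, with the robot touching nothing.
It also fails if it takes over 56 s, if anything falls off the work surface, if the arm or the gripper's body presses on something with over 40 N, if the wrist force passes 120 N, or if a joint passes its speed limit or range.

## Robot

A 7-joint arm with a two-finger parallel gripper is mounted at the origin on the work surface. World frame = base frame: x ahead of the robot, y to its left, z up, the work surface at z = 0. Lengths are in m, angles in rad, forces in N, time in s.
With the tool pointing down it reaches from about 0.4 to 0.85 m from the base axis. Payload 10.4 kg.
Tool frame: the origin (TCP) lies midway between the tips of the shut fingers; the grasp point (between the pads) lies 19 mm behind it; z points along the fingers, y is the line along which they close (so a half turn about z gives the same grasp; the last joint's range is limited). The gripper opens to 87 mm and grips with 3 to 60 N. Pads are 19 mm wide; open, the fingers measure 117 mm over their backs; the gripper's body (75 mm by 190 mm) begins 51 mm behind the grasp point.
Start: joints at [1.305, 0.332, -0.065, 1.46, 0.022, 1.35, -0.088], TCP at [0.15, -0.607, 0.223] pointing down, gripper open.
Joint ranges: [-2.6, 2.6], [-0.5, 2.12], [-1.47, 1.34], [0.16, 2.42], [-1.27, 4.41], [0.06, 2.06], [-2.6, 2.6]. Speed limits (rad/s): [2.22, 2.22, 2.79, 2.79, 3.14, 3.14, 3.14].

## Interface

Orientations are given as a unit quaternion [x, y, z, w].
In Python, from bench import r gives the robot as it stands.
- The arm moves only by the tool arm_command, never from a script. Its arguments are lists of equal length, an entry for each row: "xyz": the shift along the world's x, y, z in m, a list of three; "rot": the turn, a rotation vector about the world's x, y, z in rad, a list of three. In form: {"xyz": [[tx, ty, tz], ...], "rot": [[ax, ay, az], ...]}. A call has 1 to 20 rows; each row is the pose to reach, as a shift and turn from the pose commanded when the call began; what a row does not reach only later rows make up. A row lasts 1/12 s, in which the tool goes at most 41.7 mm and 7.16 degrees, less where a joint would pass 70% of its speed; a pose out of reach is approached as far as the arm can. A call with a gripper value outside its range is refused whole. "grip" is the opening, from 0 (shut) to 1 (fully open), set as the call begins (left out, the last holds). The fingers move at their own pace and stop on an object; "squeeze" is the grip in N (left out, the last holds). Time passes only in rows, so rows that repeat a pose let the fingers close. It gives the time, the measured TCP pose, the force, the opening and the grip force at its end, in the units of the state.
- r.read_state(): the state, without advancing time (a new reading comes with each control period).
- r.camera(name): name is "scene" or "side" or "wrist"; returns the picture (384x512x3 uint8, red, green, blue); there is no depth.
- r.camera_model(name): a dict with "fx", "fy", "cx", "cy" (pixels), "T" (4x4, takes a point from camera to world coordinates). Camera axes: x right, y up, looking along -z (the intrinsics and any distortion apply to the point x, -y, -z); pixel columns grow to the right and rows downward; lengths in m; the calibration is good to about 2 mm. A picture is of the moment at which its call begins: read the wrist's pose just before it. camera_model takes no time and is no camera call; for the wrist camera it gives the pose at the moment of the call.
- r.close_job(): hands the job in; it is judged then, once.
Trained networks look in the newest picture that a camera, given by its name, has taken for a name from the list of things; names that differ only in an ending like _2 or _b are one class to them, and where a whole thing is asked for, a point or a joint stands for the part that bears it (a point fixed in the world has none). Each returns a list of dicts, best first, with "conf" (0 to 1); they miss things now and then, are a little off and sometimes report something else, mostly with a low value. They report only what shows in the picture. A call takes as long as a camera call.
- r.look_for(label, camera): "at" ([x, y, z] in m, in the coordinates of the camera as it stood for that picture, good to about 4 mm: the middle of the surface that is visible of it).
- r.spot_point(label, camera): "at" ([x, y, z] in m, in the coordinates of the camera as it stood for that picture, good to about 4 mm: a listed point, or the origin of a listed thing).
The state is a dict: "time": time; "joint_positions": joint angles; "joint_vel": joint speeds; "joint_torque": joint torques, N m; "ee_pos": TCP position; "eef_rot": TCP orientation; "ft_force": force on the tool from outside, world axes, zero at the start; "torque": the same for the moment, N m; "width": finger opening in m; "grip_force": force on a finger pad.
Only numpy, scipy, OpenCV 4.12 (cv2) and the standard library are available. Lean on these libraries where they do the work, as an engineer would, in place of code of your own. Each camera call takes 0.05 s, during which the arm holds its last target. There are 200 camera calls.

## Working session

There is one attempt and no reset: what is moved stays moved. The work goes in short steps, Python scripts to look and compute and a tool call to move; the robot and the scene stay as the last step left them, time stands still between calls to the robot, and variables do not carry over. Pictures are saved under pics/ and viewed, at most 10 in all, crops included, and the job is handed in when it is done.

Besides the shell and the picture viewer there is one more tool, called after "Call:" as name(argument=value, ...) on one line, values as JSON. arm_command: Moves the arm, as the interface text tells. Its arguments: {"type":"object","properties":{"xyz":{"type":"array"},"rot":{"type":"array"},"grip":{"type":"number"},"squeeze":{"type":"number"}},"required":["xyz","rot"]}

```bash
mkdir -p pics; cat > h.py <<'E'
from bench import r
import numpy as np, cv2
def shot(c,f=None):
    T=np.array(r.camera_model(c)["T"]); im=r.camera(c)
    if f: cv2.imwrite("pics/"+f,np.ascontiguousarray(im[:,:,::-1]))
    return T
def pt(l,c,T,fn="spot_point",n=1):
    for d in getattr(r,fn)(l,c)[:n]:
        print(c,l,round(d["conf"],2),np.round((T@np.r_[d["at"],1])[:3],4))
E
python3 - <<'E'
from h import *
s=r.read_state(); print({k:np.round(v,3) for k,v in s.items()})
for c in ("scene","side"):
    T=shot(c,c+"0.png")
    for l in ("valve_box","cover","pull","deck","well","glue"): pt(l,c,T)
E
```

```text
{'time': np.float64(0.0), 'joint_positions': array([ 1.305,  0.333, -0.065,  1.461,  0.022,  1.35 , -0.088]), 'joint_vel': array([-0.   , -0.001,  0.001,  0.001, -0.001,  0.   ,  0.001]), 'joint_torque': array([-1.0000e-03, -6.2327e+01,  2.5000e-02, -3.8990e+01, -6.1000e-02,
        4.0000e-02,  0.0000e+00]), 'ee_pos': array([ 0.15 , -0.606,  0.222]), 'eef_rot': array([ 0.993,  0.121, -0.   , -0.001]), 'ft_force': array([ 0.075,  0.233, -0.593]), 'torque': array([0.025, 0.021, 0.092]), 'grip_force': np.float64(0.0), 'width': np.float64(0.087)}
scene valve_box 0.93 [ 0.5245 -0.0965 -0.0066]
scene cover 0.7 [ 0.5416 -0.2092  0.0845]
scene pull 0.6 [ 0.5455 -0.214   0.1136]
scene glue 0.84 [ 0.4692  0.232  -0.0016]
side valve_box 0.66 [ 0.5312 -0.093  -0.0012]
side cover 0.82 [ 0.5446 -0.2133  0.0866]
side pull 0.55 [ 0.5408 -0.2128  0.1149]
side deck 0.76 [0.5128 0.0244 0.084 ]
side glue 0.74 [ 4.674e-01  2.340e-01 -3.000e-04]
```

View pics/scene0.png

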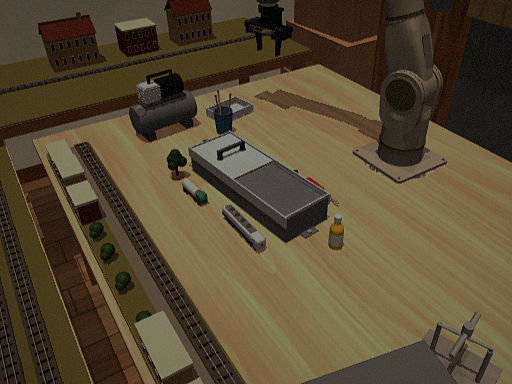

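View pics/side0.png

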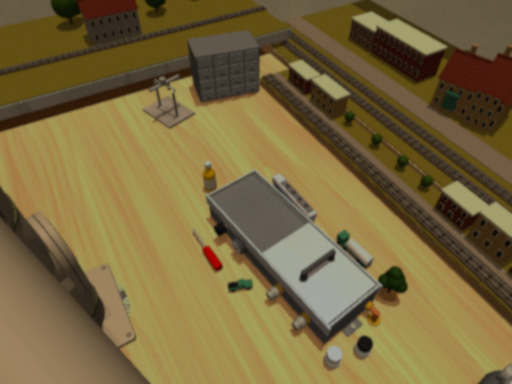

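The scene picture shows the box at the centre, with its cover and dark pull near (232,150) and the deck towards (290,195). The side picture shows the pull at (318,265), the glue at (209,177) and the jars at (333,355) and (364,345). Box yaw is about +0.125 rad. Next I shut the fingers and move above the right side of the pull.

Call:
arm_command(xyz=[[0.0, 0.0, 0.03], [0.02, 0.02, 0.06], [0.05, 0.045, 0.09], [0.08, 0.07, 0.09], [0.11, 0.095, 0.09], [0.14, 0.12, 0.09], [0.17, 0.145, 0.09], [0.2, 0.17, 0.09], [0.23, 0.195, 0.09], [0.26, 0.22, 0.09], [0.29, 0.245, 0.09], [0.32, 0.27, 0.09], [0.35, 0.29, 0.09], [0.38, 0.315, 0.09], [0.4, 0.33, 0.09], [0.4, 0.33, 0.09], [0.4, 0.33, 0.09]], rot=[[0, 0, 0], [0, 0, 0], [0, 0, -0.02], [0, 0, -0.04], [0, 0, -0.06], [0, 0, -0.08], [0, 0, -0.1], [0, 0, -0.118], [0, 0, -0.118], [0, 0, -0.118], [0, 0, -0.118], [0, 0, -0.118], [0, 0, -0.118], [0, 0, -0.118], [0, 0, -0.118], [0, 0, -0.118], [0, 0, -0.118]], grip=0, squeeze=10)

```text
time: 2.12
ee_pos: [0.5513, -0.2751, 0.3122]
eef_rot: [0.998, 0.064, -0.0, -0.0]
ft_force: [-0.9, -0.3, 0.3]
width: 0.0008
grip_force: 0.0
```

```bash
python3 - <<'E'
from h import *
T=shot("wrist","w1.png")
for l in ("cover","pull","valve_box","deck","well"): pt(l,"wrist",T)
print(np.round(T,3)); print(r.camera_model("wrist"))
E
```

```text
wrist cover 0.75 [ 0.5414 -0.2096  0.0866]
wrist pull 0.68 [ 0.542  -0.2075  0.1153]
wrist deck 0.65 [0.5125 0.0197 0.0879]
[[ 0.128  0.946  0.297  0.632]
 [-0.992  0.122  0.036 -0.264]
 [-0.003 -0.299  0.954  0.474]
 [ 0.     0.     0.     1.   ]]
{'fx': 274.53973317061383, 'fy': 274.53973317061383, 'cx': 254.92879689841408, 'cy': 191.5382162388246, 'T': array([[ 0.12243543,  0.94706279,  0.29678551,  0.63067571],
       [-0.99247571,  0.11720476,  0.03542601, -0.26723382],
       [-0.00123401, -0.29888981,  0.95428683,  0.47487368],
       [ 0.        ,  0.        ,  0.        ,  1.        ]])}
```

View pics/w1.png

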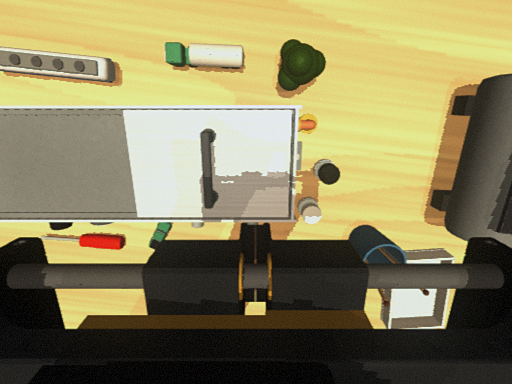

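The picture shows the box parallel to the tool. The pull bar runs from (208,130) to (210,205), the back and front rail edges lie at rows 106 and 219, and the right end is at column 298. The tree, jars and lorry stand clear of the box. I'll work out the box frame from these pixels.

```bash
cat >> h.py <<'E'
def ray(uv,z,T,c="wrist"):
    m=r.camera_model(c); d=T[:3,:3]@np.array([(uv[0]-m["cx"])/m["fx"],-(uv[1]-m["cy"])/m["fy"],-1])
    return T[:3,3]+d*(z-T[2,3])/d[2]
E
python3 - <<'E'
from h import *
T=np.array(r.camera_model("wrist")["T"])
for uv,z in (((301,106),.093),((297,220),.093),((0,107),.093),((0,219),.093),((208,130),.122),((210,205),.122),((124,109),.09),((135,218),.09)): print(uv,np.round(ray(uv,z,T),4))
print(r.read_state()["ee_pos"])
g=cv2.imread("pics/w1.png",0)
for c in (30,90,170,280): print(c,g[98:114,c],g[210:226,c])
E
```

```text
(301, 106) [ 0.6375 -0.3275  0.093 ]
(297, 220) [ 0.4751 -0.3498  0.093 ]
(0, 107) [0.5873 0.0697 0.093 ]
(0, 219) [0.4217 0.0945 0.093 ]
(208, 130) [ 0.5942 -0.2118  0.122 ]
(210, 205) [ 0.4942 -0.2217  0.122 ]
(124, 109) [ 0.6047 -0.0927  0.09  ]
(135, 218) [ 0.4469 -0.1063  0.09  ]
[ 0.54953086 -0.27780583  0.31282855]
30 [215 217 214 217 218 218 217 222 231 236 171 117 136 143 138 139] [131 133  94 139 142 137 142 118  92 133 236 235 223 215 212 214]
90 [220 216 214 217 215 214 216 219 233 237 164  78 134 138 136 136] [136 136  80 132 138 136 137 119  86 132 237 240 154 152 210 220]
170 [221 220 219 222 221 219 219 225 233 238 160 146 233 234 231 232] [231 230 231 228 229 234 238 137  81 132 242 243 130  60  61  60]
280 [212 214 210 206 205 204 203 228 235 239 168 104 236 235 231 231] [166 172 163 172 166 178 170 104  82 103 169 170 150 141 140 152]
```

Call:
arm_command(xyz=[[0, 0, -0.03], [0, 0, -0.06], [0, 0, -0.09], [0, 0, -0.12], [0, 0, -0.15], [0, 0, -0.175], [0, 0, -0.195], [0, 0, -0.21], [0, 0, -0.21], [0, 0, -0.21], [-0.001, 0.01, -0.21], [-0.002, 0.02, -0.21], [-0.004, 0.03, -0.21], [-0.005, 0.037, -0.21], [-0.0055, 0.044, -0.21], [-0.006, 0.05, -0.21], [-0.0068, 0.055, -0.21], [-0.0074, 0.06, -0.21]], rot=[[0, 0, 0], [0, 0, 0], [0, 0, 0], [0, 0, 0], [0, 0, 0], [0, 0, 0], [0, 0, 0], [0, 0, 0], [0, 0, 0], [0, 0, 0], [0, 0, 0], [0, 0, 0], [0, 0, 0], [0, 0, 0], [0, 0, 0], [0, 0, 0], [0, 0, 0], [0, 0, 0]])

```text
time: 3.92
ee_pos: [0.543, -0.2171, 0.103]
eef_rot: [0.998, 0.062, 0.0, 0.001]
ft_force: [0.2, -3.3, 1.9]
width: 0.0003
grip_force: 1.7
```

Call:
arm_command(xyz=[[-0.0012, 0.01, 0], [-0.0025, 0.02, 0], [-0.0037, 0.03, 0], [-0.005, 0.04, 0], [-0.0062, 0.05, 0], [-0.0074, 0.06, 0], [-0.0087, 0.07, 0], [-0.01, 0.08, 0], [-0.0112, 0.09, 0], [-0.0124, 0.1, 0], [-0.0136, 0.11, 0], [-0.0149, 0.12, 0], [-0.016, 0.13, 0], [-0.0174, 0.14, 0], [-0.0186, 0.15, 0], [-0.02, 0.16, 0], [-0.021, 0.17, 0], [-0.0223, 0.18, 0], [-0.0235, 0.19, 0], [-0.0235, 0.19, 0]], rot=[[0, 0, 0], [0, 0, 0], [0, 0, 0], [0, 0, 0], [0, 0, 0], [0, 0, 0], [0, 0, 0], [0, 0, 0], [0, 0, 0], [0, 0, 0], [0, 0, 0], [0, 0, 0], [0, 0, 0], [0, 0, 0], [0, 0, 0], [0, 0, 0], [0, 0, 0], [0, 0, 0], [0, 0, 0], [0, 0, 0]])

```text
time: 5.58
ee_pos: [0.5189, -0.0235, 0.1025]
eef_rot: [0.998, 0.064, -0.0, -0.001]
ft_force: [0.5, 0.4, -0.5]
width: 0.0002
grip_force: 0.0
```

```bash
python3 - <<'E'
from h import *
for c in ("wrist","side"):
    T=shot(c,c+"2.png")
    for l in ("cover","pull","valve_box","well"): pt(l,c,T)
print(r.read_state()["ee_pos"])
E
```

```text
wrist cover 0.59 [ 0.5159 -0.0063  0.087 ]
wrist pull 0.8 [ 0.5142 -0.0085  0.1161]
wrist valve_box 0.41 [ 0.6969 -0.1758 -0.0034]
wrist well 0.18 [ 0.5149 -0.004   0.1172]
side cover 0.97 [ 0.5182 -0.0101  0.0867]
side pull 0.83 [ 0.5172 -0.0082  0.1141]
side valve_box 0.65 [ 0.5278 -0.0959  0.0017]
side well 0.74 [ 0.5408 -0.2163  0.0846]
[ 0.51936532 -0.02692422  0.10251602]
```

View pics/side2.png

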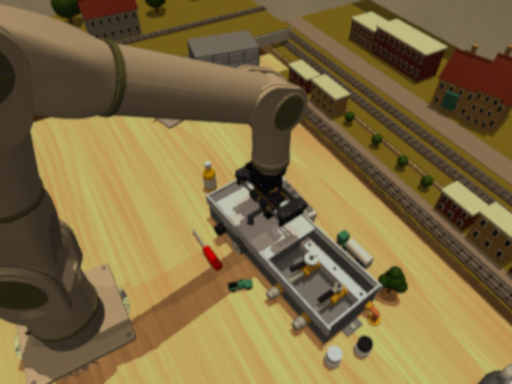

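The cover slid to about 28 mm short of its stop. The round tag shows at (312,258), so the tagged valve is the one nearer the deck, at y = -79 mm. I'll finish the slide slowly.

Call:
arm_command(xyz=[[-0.0006, 0.005, 0], [-0.0012, 0.01, 0], [-0.0019, 0.015, 0], [-0.0025, 0.02, 0], [-0.003, 0.024, 0], [-0.0035, 0.028, 0], [-0.0037, 0.03, 0], [-0.004, 0.032, 0]], rot=[[0, 0, 0], [0, 0, 0], [0, 0, 0], [0, 0, 0], [0, 0, 0], [0, 0, 0], [0, 0, 0], [0, 0, 0]])

```text
time: 6.75
ee_pos: [0.5153, 0.0056, 0.1025]
eef_rot: [0.998, 0.062, -0.0, 0.0]
ft_force: [0.9, -1.9, -1.4]
width: 0.0005
grip_force: 0.8
```

Call:
arm_command(xyz=[[-0.0003, 0.002, 0], [-0.0005, 0.004, 0], [-0.0007, 0.006, 0], [-0.0007, 0.006, 0]], rot=[[0, 0, 0], [0, 0, 0], [0, 0, 0], [0, 0, 0]])

```text
time: 7.08
ee_pos: [0.5156, 0.0081, 0.103]
eef_rot: [0.998, 0.061, 0.001, 0.002]
ft_force: [2.8, -10.9, -0.8]
width: 0.0009
grip_force: 6.0
```

Call:
arm_command(xyz=[[-0.0003, 0.002, 0], [-0.0005, 0.004, 0], [-0.0005, 0.004, 0]], rot=[[0, 0, 0], [0, 0, 0], [0, 0, 0]])

```text
time: 7.33
ee_pos: [0.5156, 0.0082, 0.1033]
eef_rot: [0.998, 0.059, 0.001, 0.004]
ft_force: [3.5, -25.0, 2.7]
width: 0.0005
grip_force: 12.1
```

The wrist force rose to 25 N with no further movement, so the cover is against its stop. I'll back off, rise and look into the well.

Call:
arm_command(xyz=[[0.001, -0.01, 0], [0.0035, -0.03, 0], [0.006, -0.05, 0.0], [0.0085, -0.07, 0.03], [0.011, -0.095, 0.06], [0.0145, -0.12, 0.09], [0.0175, -0.145, 0.12], [0.021, -0.17, 0.15], [0.024, -0.195, 0.17], [0.0265, -0.215, 0.17], [0.028, -0.225, 0.17], [0.028, -0.225, 0.17], [0.028, -0.225, 0.17]], rot=[[0, 0, 0], [0, 0, 0], [0, 0, 0], [0, 0, 0], [0, 0, 0], [0, 0, 0], [0, 0, 0], [0, 0, 0], [0, 0, 0], [0, 0, 0], [0, 0, 0], [0, 0, 0], [0, 0, 0]])

```text
time: 8.42
ee_pos: [0.5419, -0.2086, 0.2715]
eef_rot: [0.998, 0.063, -0.001, -0.001]
ft_force: [-0.7, 1.4, -0.4]
width: 0.0005
grip_force: 0.0
```

```bash
python3 - <<'E'
from h import *
r.camera("side"); 
T=shot("wrist","w3.png")
for l in ("cover","pull","tagged_hub","tagged_end","plain_hub","plain_end","well","deck"): pt(l,"wrist",T)
T=shot("side")
for l in ("cover","pull","tagged_hub","tagged_end","plain_hub","plain_end"): pt(l,"side",T)
s=r.read_state();print(s["ee_pos"],s["eef_rot"])
E
```

```text
wrist cover 0.64 [0.514  0.0226 0.082 ]
wrist pull 0.72 [0.5124 0.0254 0.1171]
wrist tagged_hub 0.59 [ 0.4725 -0.3814 -0.0011]
wrist tagged_end 0.83 [ 0.49   -0.1716  0.0623]
wrist plain_hub 0.97 [ 0.5693 -0.2639  0.064 ]
wrist plain_end 0.55 [ 0.5025 -0.27    0.0606]
wrist well 0.7 [ 0.5403 -0.2141  0.0857]
wrist deck 0.46 [ 0.3831 -0.1186 -0.0032]
side cover 0.85 [0.5162 0.0205 0.0844]
side pull 0.93 [0.5154 0.0231 0.1139]
side tagged_hub 0.83 [ 0.5551 -0.1705  0.0664]
side tagged_end 0.54 [ 0.4929 -0.1687  0.0645]
side plain_hub 0.72 [ 0.5686 -0.2695  0.0606]
side plain_end 0.48 [ 0.5034 -0.2712  0.0618]
[ 0.54217154 -0.20971591  0.2725835 ] [9.98055979e-01 6.23238457e-02 6.73445806e-06 4.00831052e-05]
```

View pics/w3.png

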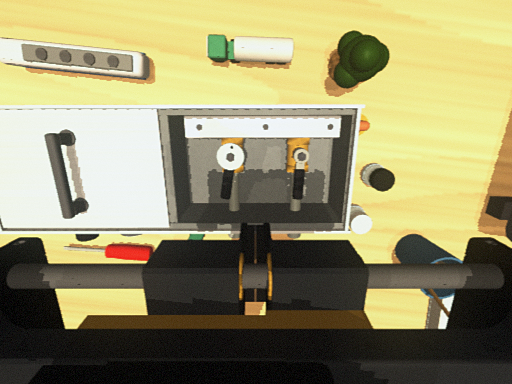

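The picture shows the cover fully over the deck and the well open. The tagged hub is at (231,156) with its lever end near (227,198), and the untagged lever runs from (302,156) to (297,198). The hub comes out at about (0.555,-0.172), with the lever at about 0.15 rad. I'll go down on its right side.

Call:
arm_command(xyz=[[-0.012, 0.002, -0.02], [-0.0235, 0.003, -0.05], [-0.0235, 0.003, -0.08], [-0.0235, 0.003, -0.11], [-0.0235, 0.003, -0.14], [-0.0235, 0.003, -0.165], [-0.0235, 0.003, -0.18], [-0.0235, 0.003, -0.195], [-0.0235, 0.003, -0.205], [-0.0235, 0.003, -0.2115], [-0.0235, 0.003, -0.2115], [-0.0235, 0.003, -0.2115]], rot=[[0, 0, 0], [0, 0, 0], [0, 0, 0], [0, 0, 0], [0, 0, 0], [0, 0, 0], [0, 0, 0], [0, 0, 0], [0, 0, 0], [0, 0, 0], [0, 0, 0], [0, 0, 0]])

```text
time: 10.27
ee_pos: [0.519, -0.2068, 0.0615]
eef_rot: [0.998, 0.062, 0.0, 0.0]
ft_force: [0.4, 0.2, 0.1]
width: 0.0003
grip_force: 0.0
```

Right on target with no contact. Now I push round the arc.

Call:
arm_command(xyz=[[-0.0006, 0.005, -0.001], [-0.0012, 0.01, -0.001], [-0.004, 0.015, -0.001], [-0.0065, 0.02, -0.001], [-0.008, 0.0255, -0.001], [-0.0088, 0.031, -0.001], [-0.0088, 0.0355, -0.001], [-0.0087, 0.04, -0.001], [-0.0078, 0.0445, -0.001], [-0.0067, 0.0485, -0.001], [-0.005, 0.0527, -0.001], [-0.0032, 0.0567, -0.001], [-0.0007, 0.0605, -0.001], [0.002, 0.064, -0.001], [0.005, 0.0673, -0.001], [0.0085, 0.0703, -0.001], [0.012, 0.0726, -0.001], [0.012, 0.0726, -0.001]], rot=[[0, 0, 0], [0, 0, 0], [0, 0, 0], [0, 0, 0], [0, 0, 0], [0, 0, 0], [0, 0, 0], [0, 0, 0], [0, 0, 0], [0, 0, 0], [0, 0, 0], [0, 0, 0], [0, 0, 0], [0, 0, 0], [0, 0, 0], [0, 0, 0], [0, 0, 0], [0, 0, 0]])

```text
time: 11.77
ee_pos: [0.5313, -0.1329, 0.06]
eef_rot: [0.998, 0.063, 0.0, -0.0]
ft_force: [-1.9, -1.5, 0.5]
width: 0.0003
grip_force: 0.4
```

Call:
arm_command(xyz=[[0.0015, 0.0005, 0], [0.003, 0.001, 0], [0.003, 0.001, 0]], rot=[[0, 0, 0], [0, 0, 0], [0, 0, 0]])

```text
time: 12.02
ee_pos: [0.5324, -0.1327, 0.0598]
eef_rot: [0.998, 0.062, -0.002, -0.0]
ft_force: [-8.8, 0.9, 5.2]
width: 0.0005
grip_force: 4.5
```

Call:
arm_command(xyz=[[0.002, 0.0002, 0], [0.004, 0.0005, 0], [0.004, 0.0005, 0], [0.004, 0.0005, 0]], rot=[[0, 0, 0], [0, 0, 0], [0, 0, 0], [0, 0, 0]])

```text
time: 12.35
ee_pos: [0.5329, -0.1326, 0.0594]
eef_rot: [0.998, 0.062, -0.005, -0.0]
ft_force: [-24.8, 0.1, 18.1]
width: 0.0005
grip_force: 12.6
```

The push stopped at the position worked out for shut, with the force at 25 N. I'll back off, rise and check.

Call:
arm_command(xyz=[[-0.006, -0.0008, 0], [-0.014, -0.002, 0], [-0.022, -0.003, 0.0], [-0.022, -0.01, 0.025], [-0.02, -0.02, 0.06], [-0.012, -0.04, 0.1], [-0.002, -0.06, 0.14], [0.005, -0.075, 0.18], [0.005, -0.078, 0.21], [0.005, -0.078, 0.21], [0.005, -0.078, 0.21]], rot=[[0, 0, 0], [0, 0, 0], [0, 0, 0], [0, 0, 0], [0, 0, 0], [0, 0, 0], [0, 0, 0], [0, 0, 0], [0, 0, 0], [0, 0, 0], [0, 0, 0]])

```text
time: 13.27
ee_pos: [0.5438, -0.211, 0.2725]
eef_rot: [0.998, 0.062, 0.002, 0.001]
ft_force: [0.1, 0.3, -0.9]
width: 0.0007
grip_force: 0.0
```

```bash
python3 - <<'E'
from h import *
T=shot("wrist","w4.png")
for l in ("pull","tagged_hub","tagged_end","plain_hub","plain_end"): pt(l,"wrist",T)
s=r.read_state();print(s["ee_pos"],s["ft_force"])
g=cv2.imread("pics/w4.png")[90:245,100:400]; cv2.imwrite("pics/w4c.png",cv2.resize(g,None,fx=2.6,fy=2.6,interpolation=cv2.INTER_CUBIC))
E
```

```text
wrist pull 0.66 [0.5112 0.0241 0.1177]
wrist tagged_hub 0.58 [ 0.5541 -0.1699  0.0627]
wrist tagged_end 0.91 [ 0.546  -0.1072  0.064 ]
wrist plain_hub 0.6 [ 0.5686 -0.2633  0.0637]
wrist plain_end 0.77 [ 0.5036 -0.27    0.061 ]
[ 0.54220209 -0.21011829  0.2688639 ] [ 0.39025286  0.5473626  -0.27109439]
```

View pics/w4c.png

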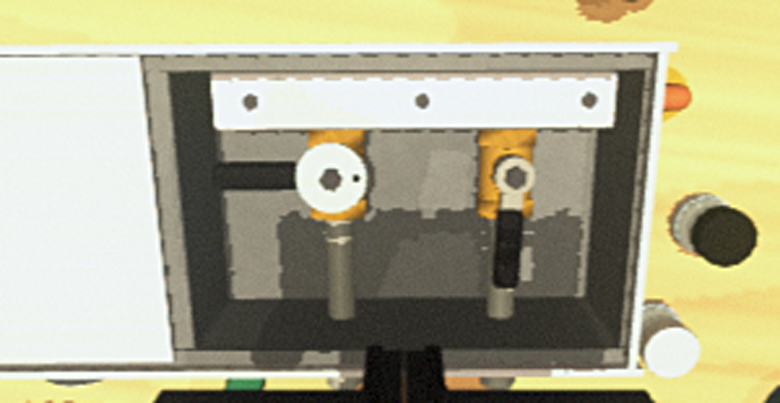

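The crop shows the tagged lever lying along the box at (255,176), pointing left from the hub at (330,178), which is the shut position. The untagged lever still points forward, the well is open and the jars are in place. I'm handing in.

```bash
python3 -c "
from bench import r
print(r.close_job())"
```

```text
the job is handed in; nothing more can be done
None
```

The cover is fully over on the decked half, the tagged valve is pushed to its shut stop, the untagged lever is still open, and the box was left standing open; I handed the job in at about 13 s, and the hand-in returned no verdict.

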